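# Set out the bench for filling a 96-well plate

### The job

Set out the pipetting row, as seen from the robot: stand the empty grey reservoir base midway between the open tip box and the 96-well plate, in line with them and pointing straight away from you like their short sides, and seat its white trough liner in it; stand the white capped bottle right behind the base, about 2 cm from it; and stand the larger glass beaker, for used tips, beside the tip box on the side away from the plate, centred on that side and about 2 cm from it. Everything stands upright and released at the end; do not drop the glass, and leave the tip box, the plate and the other things on the bench where they are.

Things in the scene. Friction and masses are not known exactly. Their poses are not given: they have to be found in the camera images.
- base_c (a point): Reservoir base: loose open-topped grey plastic trough holder, 100 mm long (x) by 50 wide (y) by 32 high, walls 4 mm, inside 92 x 42 mm and 28 deep, 140 g. Point at its centre, 16 mm above its underside; z up. The same either way round. It can be pinched across its 50 mm width.
- liner_c (a point): Reservoir liner: loose whitish V-shaped plastic trough on its own feet, 35 g. Rim 104 mm long (x) by 58 wide (y), 24 to 30 mm above its underside; below the rim at most 84 x 36 mm, lower half 80 x 28. Point at its centre, 15 mm above its underside; seated, its rim lies on the base's top edge and this point is 23 mm above the bench. Pinch it across the rim's width. Same either way round.
- bottle_c (a point): White plastic reagent bottle with ribbed white cap and a blank label, loose: body 45 mm diameter up to 62 mm, cap 31 mm diameter from 76 to 95 mm, 110 g. Point on its axis, 47.5 mm above its underside; z up.
- beaker_c (a point): The larger glass beaker, loose: 60 mm outside diameter, 80 mm high, wall 3 mm, 100 g. Point on its axis, 40 mm above its underside; z up. The smaller beaker is not it.
- tips_c (a point): Open tip box full of pipette tips, loose, to be left in place: 122 mm long across the bench (y), 83 deep (x), 62 high to the tips' tops, frosted with a blue deck. Point on its vertical axis 31 mm up. At yaw 0 x points away from the robot and y to the robot's left. It stands to the left or the right of the plate; their centres are about 268 mm apart.
- plate_c (a point): White 96-well plate on its aluminium cold block, loose, heavy, to be left in place: 130 mm along y, 90 along x, 41 high. Point on its vertical axis 20 mm up. At yaw 0 x points away from the robot and y to the robot's left. Nearly parallel to the tip box.
- cup_c (a point): Bystander: small glass beaker, 41 mm diameter, 56 high. Point at its centre, half-way up. Leave it.
- vial_c (a point): Bystander: small amber vial with black cap, 28 mm diameter, 56 high. Point at its centre, half-way up. Leave it.
- marker_c (a point): Bystander: marker pen with red cap, 85 mm long (x), 13 mm thick, lying. Point at its centre. Leave it.
- rack_c (a point): Bystander: clear tube rack with capped microtubes, 66 mm (x) by 104 (y) by 45 high. Point at its centre, half-way up. Leave it.

How it is judged:
By the outcome, as a careful person would: the job done as asked, in the order asked, and still so for the second after the job is handed in, with the robot touching nothing.
It also fails if it takes over 106 s, if anything falls off the work surface, if the arm or the gripper's body presses on something with over 40 N, if the wrist force passes 120 N, or if a joint passes its speed limit or range.

### The arm

A 6-joint arm with a two-finger parallel gripper is mounted at the origin on the work surface. World frame = base frame: x ahead of the robot, y to its left, z up, the work surface at z = 0. Lengths are in m, angles in rad, forces in N, time in s.
With the tool pointing down it reaches from about 0.3 to 0.75 m from the base axis. Payload 8.5 kg.
Tool frame: the origin (TCP) lies at the very end of the fingers, on their centre line; the grasp point (between the pads) lies 19 mm behind it (manip.grip_point_offset is the distance from the TCP to the grasp point, in m); z points along the fingers, y is the line along which they close (so a half turn about z gives the same grasp; the last joint's range is limited). The gripper opens to 88 mm and grips with 3 to 60 N. Pads are 18 mm wide; open, the fingers measure 123 mm over their backs; the gripper's body (75 mm by 187 mm) begins 45 mm behind the grasp point.
Start: joints at [-1.365, 0.381, 1.297, -0, 1.464, -0.215], TCP at [0.225, -0.502, 0.239] pointing down, gripper open.
Joint ranges: [-3.11, 3.11], [-0.89, 2.33], [0.22, 2.48], [-1.42, 4.56], [0.17, 2.85], [-2.88, 2.88]. Speed limits (rad/s): [2.39, 2.39, 3.14, 3.14, 3.14, 3.14].

### API

Orientations are given as a unit quaternion [x, y, z, w].
In Python, from bench import manip gives the robot as it stands. The module is installed in compiled form; this text tells all that it offers.
- The arm moves only by the tool carry_out, never from a script. Its argument "increments" is a list of rows, each a list of 3 entries, a list of its own where there are three numbers: the shift along the tool's x, y, z each as a share of 120 mm, from -1 to 1, then the turn about the tool's z as a share of pi rad, from -1 to 1, then the gripper command: -1 is shut, 1 is fully open, values between are in proportion. In form: [[[x, y, z], spin, grip], ...]. A call has 1 to 8 rows; each row shifts and turns the commanded pose from where the row before left it, along the tool's axes as they then stand; what a row does not reach is not made up. A row lasts 1/10 s, in which the tool goes at most 50 mm and 8.59 degrees, less where a joint would pass 70% of its speed; a pose out of reach is approached as far as the arm can. A call with a number of a shift or a turn outside -1 to 1 is refused whole. A call with a gripper value outside its range is refused whole. The fingers move at their own pace and stop on an object; "squeeze" is the grip in N (left out, the last holds). Time passes only in rows, so rows that do not move let the fingers close. It gives the time, the measured TCP pose, the force, the opening and the grip force at its end, in the units of the state.
- manip.state(): the state, without advancing time (a new reading comes with each control period).
- manip.get_image(name): name is "side" or "top"; returns a dict with "pixels" (420x560x3 uint8, blue, green, red), "range_z" (420x560 float32, m along the optical axis (not along the pixel's ray), 0 where there is no reading), "fov_y" (degrees; the focal length in pixels is half the picture's height over the tangent of half this angle, whatever the lens; pixels are square), "cx", "cy" (the principal point, pixels), "rvec" (rotation vector, rad) and "tvec" (3), from world to camera coordinates, as OpenCV has them. Camera axes: x right, y down, z forward; pixel columns grow to the right and rows downward; lengths in m; the calibration is good to about 2 mm. A picture is of the moment at which its call begins.
- manip.sign_off(): hands the job in; it is judged then, once.
Trained networks look in a picture, given as the dict that the camera call returned (one of the last four; its "shot" number tells which), for a name from the list of things; names that differ only in an ending like _2 or _b are one class to them, and where a whole thing is asked for, a point or a joint stands for the part that bears it (a point fixed in the world has none). Each returns a list of dicts, best first, with "p" (0 to 1); they miss things now and then, are a little off and sometimes report something else, mostly with a low value. They report only what shows in the picture. A call takes as long as a camera call.
- manip.spot_in(target, picture): "xyz" ([x, y, z] in m, in world coordinates, good to about 4 mm: the middle of the surface that is visible of it).
The state is a dict: "time_s": time; "joint_positions": joint angles; "qvel": joint speeds; "joint_torque": joint torques, N m; "eef_pos": TCP position; "tool_rot": TCP orientation; "contact_force": force on the tool from outside, world axes, zero at the start; "wrist_torque": the same for the moment, N m; "opening": opening from 0.0 (shut) to 1.0 (fully open); "grasp_force": force on a finger pad.
Only numpy, scipy, OpenCV 4.12 (cv2) and the standard library are available. Lean on these libraries where they do the work, as an engineer would, in place of code of your own. Each camera call takes 0.05 s, during which the arm holds its last target. There are 200 camera calls.

## Working session

There is one attempt and no reset: what is moved stays moved. The work goes in short steps, Python scripts to look and compute and a tool call to move; the robot and the scene stay as the last step left them, time stands still between calls to the robot, and variables do not carry over. Pictures are saved under pics/ and viewed, at most 14 in all, crops included, and the job is handed in when it is done.

Besides the shell and the picture viewer there is one more tool, called as name(argument=value, ...) on one line, values as JSON. carry_out: Moves the arm, as the interface text tells. Its arguments: {"type":"object","properties":{"increments":{"type":"array"},"squeeze":{"type":"number"}},"required":["increments"]}

```bash
mkdir -p pics
cat > h.py <<'E'
import numpy as np, cv2
from bench import manip
def cloud(d):
    Z=d["range_z"];h,w=Z.shape;f=h/2/np.tan(np.radians(d["fov_y"])/2)
    u,v=np.meshgrid(np.arange(w),np.arange(h))
    P=np.stack([(u-d["cx"])*Z/f,(v-d["cy"])*Z/f,Z],-1)
    R=cv2.Rodrigues(np.array(d["rvec"],float))[0]
    W=(P-np.array(d["tvec"]).ravel())@R
    W[Z==0]=np.nan
    return W
def st():
    s=manip.state()
    for k in("time_s","eef_pos","tool_rot","opening","grasp_force","contact_force"):print(k,np.round(s[k],4))
E
cat > a.py <<'E'
from h import *
st()
for n in("side","top"):
    d=manip.get_image(n);cv2.imwrite(f"pics/{n}0.png",d["pixels"]);np.save(n+"0.npy",cloud(d));np.save(n+"0p.npy",d["pixels"])
    print(n,d["fov_y"],d["cx"],d["cy"],d["rvec"],d["tvec"])
    for t in"base liner bottle beaker tips plate cup vial marker rack".split():
        print(t,[(np.round(r["xyz"],3).tolist(),round(r["p"],2)) for r in manip.spot_in(t+"_c",d)[:3]])
E
python3 a.py
```

```text
time_s 0.0
eef_pos [ 0.2246 -0.5018  0.2381]
tool_rot [ 9.779e-01  2.088e-01 -0.000e+00 -7.000e-04]
opening 0.9991
grasp_force 0.0
contact_force [-0.6959 -0.1146 -0.2006]
side 51.967522716711024 278.10371410336677 209.0228011471907 [ 0.77231101 -2.3833403   1.28896945] [0.47656505 0.250905   0.75017583]
base [([0.43, -0.327, 0.016], 0.62)]
liner [([0.426, 0.121, 0.028], 0.73)]
bottle [([0.422, 0.337, 0.063], 0.86), ([0.432, -0.333, 0.016], 0.74)]
beaker [([0.414, -0.107, 0.05], 0.97)]
tips [([0.551, 0.15, 0.052], 0.6)]
plate [([0.563, -0.114, 0.036], 0.87)]
cup [([0.428, 0.015, 0.04], 0.92), ([0.744, 0.212, 0.038], 0.72)]
vial [([0.414, -0.222, 0.033], 0.75)]
marker [([0.427, 0.234, 0.012], 0.53)]
rack [([0.741, 0.215, 0.038], 0.92)]
top 47.80552557823468 283.7452413358198 207.80811387803368 [ 2.14795399 -2.17362032  0.07648688] [0.01664643 0.59061454 1.026547  ]
base [([0.419, -0.358, 0.005], 0.66), ([0.432, 0.005, 0.008], 0.6)]
liner [([0.424, 0.132, 0.028], 0.92)]
bottle [([0.439, 0.316, 0.07], 0.92)]
beaker [([0.417, -0.131, 0.002], 0.72), ([0.423, -0.228, 0.04], 0.46)]
tips [([0.568, 0.128, 0.056], 0.58)]
plate [([0.579, -0.142, 0.041], 0.66)]
cup [([0.438, 0.317, 0.069], 0.73), ([0.569, 0.129, 0.056], 0.62), ([0.432, 0.006, 0.004], 0.52)]
vial [([0.423, -0.227, 0.042], 0.7)]
marker [([0.43, 0.231, 0.012], 0.78)]
rack [([0.757, 0.2, 0.038], 0.84)]
```

View pics/top0.png

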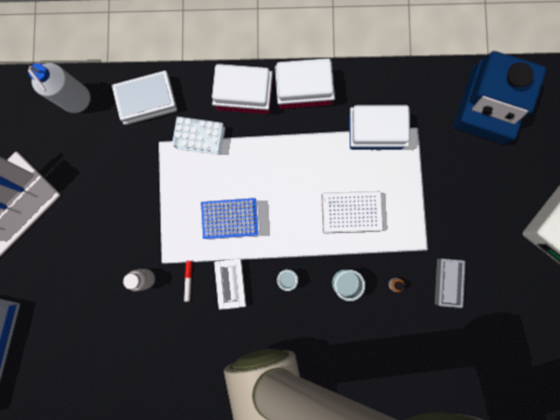

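View pics/side0.png

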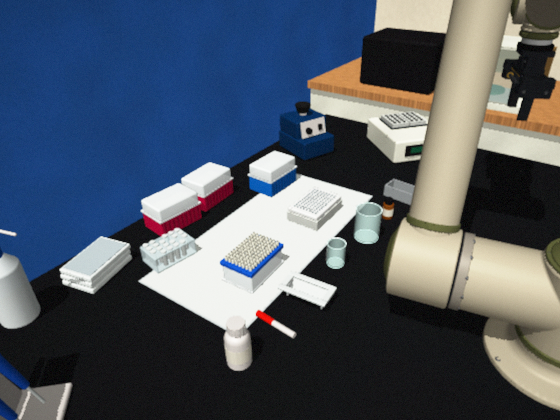

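The top view shows the tip box at (230,218), the plate at (352,212), the base at (451,283) and the liner at (230,283). The bottle is at (139,280), the large beaker at (348,285), the cup at (287,280) and the vial at (397,285). Next I'll refine these positions with depth.

```bash
cat > m.py <<'E'
from h import *
W=np.load("top0.npy")
def rect(name,u0,u1,v0,v1,z0,z1):
    P=W[v0:v1,u0:u1].reshape(-1,3);P=P[np.isfinite(P[:,0])];Q=P[(P[:,2]>z0)&(P[:,2]<z1)]
    (c,s,a)=cv2.minAreaRect((Q[:,:2]*1000).astype(np.float32))
    print(name,len(Q),np.round(c,1),np.round(s,1),round(a,1),"zmed",np.round(np.median(Q[:,2]),4),"z95",np.round(np.percentile(P[:,2],98),3))
rect("tips",195,270,190,245,.045,.08)
rect("plate",315,390,180,240,.03,.06)
rect("base",430,472,253,315,.024,.045)
rect("liner",210,250,253,315,.018,.045)
rect("cap",115,160,262,300,.085,.105)
rect("bottle",115,160,262,300,.03,.07)
rect("beaker",325,370,260,310,.03,.1)
rect("beakrim",325,370,260,310,.07,.1)
rect("cup",272,303,262,296,.03,.1)
rect("vial",385,410,270,300,.045,.07)
rect("marker",180,196,258,305,.005,.03)
rect("boxR",345,415,95,155,.03,.3)
im=np.load("top0p.npy")
cv2.imwrite("pics/crop0.png",cv2.resize(im[170:320,115:480],None,fx=2.19,fy=2.19,interpolation=cv2.INTER_CUBIC))
E
python3 m.py
```

```text
tips 2111 [568.9 129.5] [ 83.6 122.5] 3.3 zmed 0.0539 z95 0.065
plate 2266 [ 580.1 -140.3] [ 87.8 127.8] 1.3 zmed 0.0404 z95 0.044
base 357 [ 423.4 -351.3] [ 52.9 100. ] 84.6 zmed 0.0313 z95 0.034
liner 877 [426.1 131.5] [103.8  58. ] 5.9 zmed 0.0292 z95 0.033
cap 195 [437.7 327.5] [30.8 29.9] 53.6 zmed 0.0948 z95 0.096
bottle 197 [438.1 322.2] [44.2 35.9] 13.7 zmed 0.061 z95 0.096
beaker 314 [ 424.2 -124.4] [60.1 59.7] 88.6 zmed 0.0788 z95 0.082
beakrim 203 [ 424.2 -124.4] [60.1 59.7] 88.6 zmed 0.0804 z95 0.082
cup 134 [434.8   4.7] [40.6 41.8] 89.3 zmed 0.0564 z95 0.058
vial 83 [ 419.5 -234.6] [22.  20.8] 32.9 zmed 0.0556 z95 0.057
marker 230 [432.8 228.2] [18.4 90. ] 82.3 zmed 0.0113 z95 0.015
boxR 2448 [ 765.9 -201.6] [125.5  84.4] 88.7 zmed 0.0813 z95 0.085
```

View pics/crop0.png

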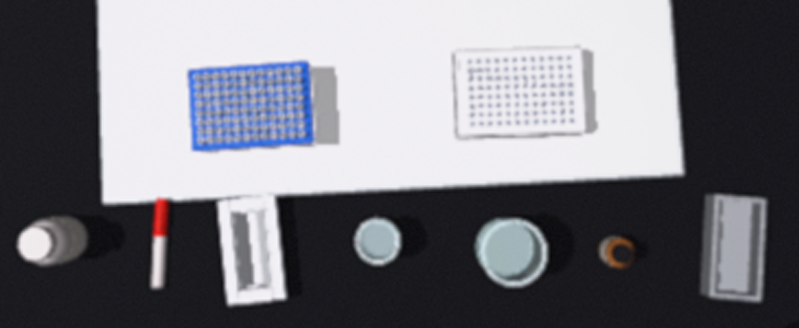

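```bash
cat > p.py <<'E'
# usage: p.py x y z theta_deg ...  -> spin share total, then translation shares (tool axes after the spin)
from h import *
import sys
s=manip.state();p=np.array(s["eef_pos"]);q=s["tool_rot"]
from scipy.spatial.transform import Rotation as R
M=R.from_quat(q).as_matrix();th=np.degrees(np.arctan2(M[1,0],M[0,0]))
print("pos",np.round(p*1000,1),"th",round(th,2),"tilt",round(np.degrees(np.arccos(-M[2,2])),2),"open",round(s["opening"],3),"F",np.round(s["contact_force"],1),"grip",np.round(s["grasp_force"],1),"t",s["time_s"], "j6",round(s["joint_positions"][5],2))
a=[float(v) for v in sys.argv[1:]]
while len(a)>=4:
    t=np.array(a[:3])/1000;T=a[3];a=a[4:]
    dt=(T-th+180)%360-180
    d=t-p;c,s_=np.cos(np.radians(T)),np.sin(np.radians(T))
    v=np.array([d[0]*c+d[1]*s_,d[0]*s_-d[1]*c,-d[2]])/.12
    print("spin",round(-dt/180,4),"shift",np.round(v,3),"mm",round(np.linalg.norm(d)*1000)); p,th=t,T
E
python3 p.py 423.4 -351.3 100 -5.4 423.4 -351.3 6 -5.4
```

```text
pos [ 224.7 -502.   238.7] th 24.11 tilt 0.0 open 1.001 F [0.3 0.3 0.9] grip 0.0 t 1.1 j6 -0.22
spin 0.164 shift [ 1.53  -1.406  1.156] mm 285
spin -0.0 shift [ 0.    -0.     0.783] mm 94
```

carry_out(increments=[[[0,0,0.1],0.041,1],[[0,0,0.1],0.041,1],[[0,0,0.1],0.041,1],[[0,0,0.1],0.041,1],[[0.2,-0.18,0.1],0,1],[[0.25,-0.22,0.1],0,1],[[0.25,-0.22,0.1],0,1],[[0.25,-0.22,0.1],0,1]])

```text
time_s: 1.9
eef_pos: [0.3487, -0.4115, 0.1424]
tool_rot: [0.999, -0.047, 0.0, 0.0]
contact_force: [0.1, -0.7, -0.4]
opening: 0.996
grasp_force: 0.0
```

carry_out(increments=[[[0.25,-0.22,0.1],0,1],[[0.2,-0.22,0.1],0,1],[[0.13,-0.126,0.156],0,1],[[0,0,0],0,1],[[0,0,0],0,1]])

```text
time_s: 2.4
eef_pos: [0.4233, -0.3516, 0.1002]
tool_rot: [0.999, -0.047, -0.0, 0.0]
contact_force: [-0.7, -0.7, 0.5]
opening: 1.0
grasp_force: 0.0
```

```bash
python3 p.py 423.4 -351.3 6 -5.4
```

```text
pos [ 423.3 -351.6  100.2] th -5.37 tilt 0.01 open 1.0 F [-0.7 -0.7  0.5] grip 0.0 t 2.4 j6 0.76
spin 0.0002 shift [ 0.001 -0.002  0.785] mm 94
```

carry_out(increments=[[[0,0,0.25],0,1],[[0,0,0.25],0,1],[[0,0,0.2],0,1],[[0,0,0.085],0,1],[[0,0,0],0,-1],[[0,0,0],0,-1],[[0,0,0],0,-1],[[0,0,0],0,-1]], squeeze=15)

```text
time_s: 3.2
eef_pos: [0.4236, -0.3518, 0.0069]
tool_rot: [0.999, -0.047, 0.001, 0.001]
contact_force: [0.4, -0.0, -0.1]
opening: 0.661
grasp_force: 0.0
```

carry_out(increments=[[[0,0,0],0,-1],[[0,0,0],0,-1]])

```text
time_s: 3.4
eef_pos: [0.4236, -0.3516, 0.0065]
tool_rot: [0.999, -0.047, 0.0, 0.001]
contact_force: [-1.7, 1.0, 6.0]
opening: 0.562
grasp_force: 15.0
```

```bash
python3 p.py 423.6 -351.6 120 -5.4 574.5 -5.4 120 2.3 574.5 -5.4 7.5 2.3
```

```text
pos [ 423.6 -351.6    6.5] th -5.4 tilt 0.07 open 0.562 F [-1.7  1.   6. ] grip 15.0 t 3.4 j6 0.76
spin -0.0 shift [ 0.    -0.    -0.946] mm 114
spin -0.0428 shift [ 1.372 -2.832 -0.   ] mm 378
spin -0.0 shift [0.    0.    0.937] mm 112
```

carry_out(increments=[[[0,0,-0.15],0,-1],[[0,0,-0.25],0,-1],[[0,0,-0.3],0,-1],[[0,0,-0.25],0,-1],[[0,0,0],-0.022,-1],[[0,0,0],-0.021,-1]])

```text
time_s: 4.0
eef_pos: [0.4235, -0.3513, 0.1207]
tool_rot: [1.0, 0.022, 0.0, 0.001]
contact_force: [-0.6, 0.5, -0.6]
opening: 0.562
grasp_force: 15.0
```

```bash
python3 p.py 574.5 -5.4 120 2.3 574.5 -5.4 7.5 2.3
```

```text
pos [ 423.5 -351.3  120.7] th 2.5 tilt 0.09 open 0.562 F [-0.6  0.5 -0.6] grip 15.0 t 4.0 j6 0.62
spin 0.0011 shift [ 1.373 -2.83   0.006] mm 377
spin -0.0 shift [0.    0.    0.937] mm 112
```

carry_out(increments=[[[0.08,-0.16,0],0,-1],[[0.15,-0.31,0],0,-1],[[0.15,-0.31,0],0,-1],[[0.15,-0.31,0],0,-1],[[0.15,-0.31,0],0,-1],[[0.15,-0.31,0],0,-1],[[0.15,-0.31,0],0,-1],[[0.15,-0.31,0],0,-1]])

```text
time_s: 4.8
eef_pos: [0.5477, -0.0647, 0.1197]
tool_rot: [1.0, 0.02, -0.0, -0.0]
contact_force: [0.6, 0.5, -2.0]
opening: 0.567
grasp_force: 15.0
```

carry_out(increments=[[[0.15,-0.28,0],0,-1],[[0.12,-0.14,0],0,-1],[[0.07,-0.07,0],0,-1],[[0,0,0],0,-1],[[0,0,0],0,-1]])

```text
time_s: 5.3
eef_pos: [0.5854, -0.0068, 0.1196]
tool_rot: [1.0, 0.02, -0.0, 0.0]
contact_force: [-0.4, -0.9, -1.1]
opening: 0.567
grasp_force: 15.0
```

```bash
cat > look.py <<'E'
from h import *
import sys
n=sys.argv[1];d=manip.get_image("top");W=cloud(d);np.save("top_"+n+".npy",W);cv2.imwrite(f"pics/top_{n}.png",d["pixels"])
d=manip.get_image("side");np.save("side_"+n+".npy",cloud(d));cv2.imwrite(f"pics/side_{n}.png",d["pixels"])
E
python3 p.py 574.5 -5.4 7.5 2.3
```

```text
pos [585.4  -6.8 119.6] th 2.3 tilt 0.05 open 0.567 F [-0.4 -0.9 -1.1] grip 15.0 t 5.3 j6 1.32
spin -0.0 shift [-0.09  -0.016  0.934] mm 113
```

carry_out(increments=[[[-0.09,-0.016,0],0,-1],[[0,0,0.2],0,-1],[[0,0,0.25],0,-1],[[0,0,0.25],0,-1],[[0,0,0.13],0,-1],[[0,0,0.06],0,-1],[[0,0,0.04],0,-1],[[0,0,0],0,-1]])

```text
time_s: 6.1
eef_pos: [0.575, -0.0051, 0.0085]
tool_rot: [1.0, 0.02, 0.0, 0.0]
contact_force: [0.1, -0.0, -1.4]
opening: 0.57
grasp_force: 15.0
```

```bash
python3 p.py 574.5 -5.4 7 2.3
```

```text
pos [575.   -5.1   8.5] th 2.29 tilt 0.01 open 0.57 F [ 0.1 -0.  -1.4] grip 15.0 t 6.1 j6 1.32
spin -0.0001 shift [-0.004  0.002  0.012] mm 2
```

carry_out(increments=[[[-0.004,0.002,0.013],0,-1],[[0,0,0.005],0,-1],[[0,0,0],0,0.5],[[0,0,0],0,0.5],[[0,0,0],0,0.5],[[0,0,-0.1],0,0.5],[[0,0,-0.25],0,0.5],[[0,0,-0.35],0,0.5]])

```text
time_s: 6.9
eef_pos: [0.5737, -0.0047, 0.0905]
tool_rot: [1.0, 0.02, -0.002, -0.0]
contact_force: [1.0, -0.3, 0.8]
opening: 0.749
grasp_force: 0.0
```

```bash
python3 p.py 426.1 131.5 100 5.9 426.1 131.5 9 5.9
```

```text
pos [573.7  -4.7  90.5] th 2.33 tilt 0.19 open 0.749 F [ 1.  -0.3  0.8] grip 0.0 t 6.9 j6 1.32
spin -0.0198 shift [-1.106 -1.255 -0.079] mm 201
spin -0.0 shift [0.    0.    0.758] mm 91
```

carry_out(increments=[[[0,0,-0.1],-0.0198,1],[[-0.15,-0.17,0],0,1],[[-0.2,-0.23,0],0,1],[[-0.2,-0.23,0],0,1],[[-0.2,-0.23,0],0,1],[[-0.2,-0.23,0],0,1],[[-0.156,-0.165,0],0,1],[[0,0,0.021],0,1]])

```text
time_s: 7.7
eef_pos: [0.4248, 0.133, 0.1006]
tool_rot: [0.999, 0.053, -0.0, -0.0]
contact_force: [0.3, -0.9, 0.3]
opening: 0.997
grasp_force: 0.0
```

```bash
python3 look.py b
cat > rr.py <<'E'
from h import *
def rect(W,name,u0,u1,v0,v1,z0,z1):
    P=W[v0:v1,u0:u1].reshape(-1,3);P=P[np.isfinite(P[:,0])];Q=P[(P[:,2]>z0)&(P[:,2]<z1)]
    (c,s,a)=cv2.minAreaRect((Q[:,:2]*1000).astype(np.float32))
    print(name,len(Q),np.round(c,1),np.round(s,1),round(a,1),"zmed",np.round(np.median(Q[:,2]),4))
E
python3 -c "
from rr import *
W=np.load('top_b.npy')
rect(W,'tips',195,270,190,245,.045,.08)
rect(W,'plate',315,390,180,240,.03,.06)
rect(W,'base',272,314,170,255,.024,.045)"
python3 p.py 426.1 131.5 8 5.9
```

```text
tips 2117 [568.7 129.4] [ 83.2 122.2] 3.4 zmed 0.0538
plate 2279 [ 580.7 -140.1] [ 88.  128.9] 1.3 zmed 0.0405
base 249 [574.5  -4.1] [100.4  49.9] 2.3 zmed 0.0322
pos [427.4 131.4 100.2] th 5.95 tilt 0.08 open 1.004 F [-0.3 -1.3 -0.3] grip 0.0 t 7.8 j6 1.5
spin 0.0003 shift [-0.011 -0.002  0.768] mm 92
```

View pics/top_b.png

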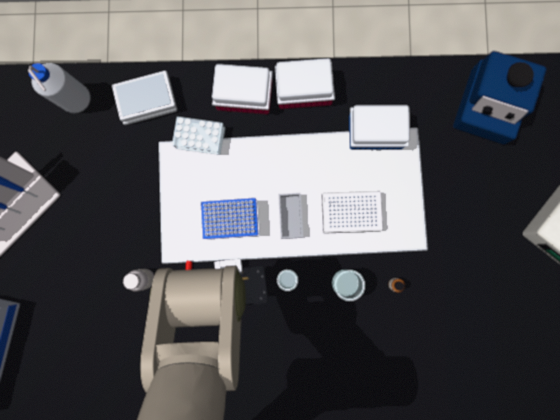

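The base stands at pixel (292,217), midway between the box (230,218) and the plate (352,212) and parallel to them, within about 1 mm. Next is the liner.

carry_out(increments=[[[-0.011,-0.002,0.2],0,1],[[0,0,0.25],0,1],[[0,0,0.2],0,1],[[0,0,0.118],0,1],[[0,0,0],0,-1],[[0,0,0],0,-1],[[0,0,0],0,-1],[[0,0,0],0,-1]], squeeze=6)

```text
time_s: 8.6
eef_pos: [0.4263, 0.1313, 0.0082]
tool_rot: [0.999, 0.051, 0.001, 0.0]
contact_force: [0.5, -0.8, 0.4]
opening: 0.664
grasp_force: 0.1
```

carry_out(increments=[[[0,0,0],0,-1],[[0,0,-0.1],0,-1],[[0,0,-0.25],0,-1],[[0,0,-0.3],0,-1],[[0,0,-0.25],0,-1],[[0,0,0],0.02,-1],[[0,0,0],0,-1]])

```text
time_s: 9.3
eef_pos: [0.4258, 0.1315, 0.1163]
tool_rot: [1.0, 0.02, 0.001, -0.0]
contact_force: [-1.0, 0.4, -0.3]
opening: 0.653
grasp_force: 6.0
```

```bash
python3 p.py 574.4 -4.7 115 2.3 574.4 -4.7 18 2.3
```

```text
pos [425.8 131.5 116.3] th 2.27 tilt 0.11 open 0.653 F [-1.   0.4 -0.3] grip 6.0 t 9.3 j6 1.56
spin -0.0002 shift [1.192 1.184 0.011] mm 202
spin -0.0 shift [0.    0.    0.808] mm 97
```

carry_out(increments=[[[0.1,0.1,0],0,-1],[[0.2,0.2,0],0,-1],[[0.2,0.2,0],0,-1],[[0.2,0.2,0],0,-1],[[0.2,0.2,0],0,-1],[[0.192,0.184,0],0,-1],[[0.1,0.1,0],0,-1],[[0,0,0],0,-1]])

```text
time_s: 10.1
eef_pos: [0.5757, -0.0073, 0.1141]
tool_rot: [1.0, 0.019, -0.0, 0.0]
contact_force: [-0.9, 0.5, 0.3]
opening: 0.658
grasp_force: 6.0
```

```bash
python3 p.py 574.4 -4.7 42 2.3; python3 look.py l; python3 -c "
from rr import *
W=np.load('top_l.npy')
rect(W,'liner',265,325,160,260,.11,.15)"
```

```text
pos [575.7  -7.3 114.1] th 2.22 tilt 0.05 open 0.658 F [-0.9  0.5  0.3] grip 6.0 t 10.1 j6 1.31
spin -0.0004 shift [-0.01  -0.022  0.601] mm 72
liner 315 [537.8  -7.8] [57.9 27.9] 89.1 zmed 0.1353
```

View pics/side_l.png

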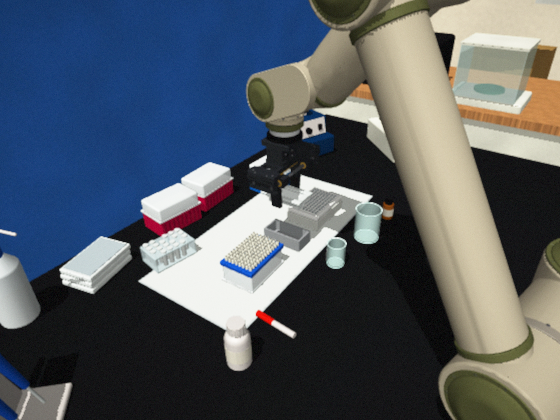

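The liner is gripped level and centred, at (275,190) in the side view, with the base below it at (287,234).

carry_out(increments=[[[-0.01,-0.022,0.15],0,-1],[[0,0,0.2],0,-1],[[0,0,0.2],0,-1],[[0,0,0.11],0,-1],[[0,0,0.06],0,-1],[[0,0,0.04],0,-1],[[0,0,0.03],0,-1],[[0,0,0],0,-1]])

```text
time_s: 11.0
eef_pos: [0.5731, -0.0022, 0.0208]
tool_rot: [1.0, 0.02, 0.0, 0.0]
contact_force: [-0.7, -0.4, 0.1]
opening: 0.653
grasp_force: 6.0
```

```bash
python3 p.py 574.4 -4.7 16 2.3
```

```text
pos [573.1  -2.2  20.8] th 2.3 tilt 0.02 open 0.653 F [-0.7 -0.4  0.1] grip 6.0 t 11.0 j6 1.32
spin -0.0 shift [0.01  0.021 0.04 ] mm 6
```

carry_out(increments=[[[0.01,0.021,0.01],0,-1],[[0,0,0.015],0,-1],[[0,0,0.012],0,-1],[[0,0,0],0,-1]])

```text
time_s: 11.4
eef_pos: [0.5744, -0.0048, 0.0162]
tool_rot: [1.0, 0.02, 0.0, 0.0]
contact_force: [1.0, -0.6, -0.3]
opening: 0.655
grasp_force: 6.0
```

```bash
python3 p.py 574.4 -4.7 16 2.3
```

```text
pos [574.4  -4.8  16.2] th 2.29 tilt 0.01 open 0.655 F [ 1.  -0.6 -0.3] grip 6.0 t 11.4 j6 1.32
spin -0.0001 shift [ 0.    -0.     0.002] mm 0
```

carry_out(increments=[[[0,0,0.006],0,-1],[[0,0,0],0,0.65],[[0,0,0],0,0.65],[[0,0,0],0,0.65],[[0,0,-0.1],0,0.65],[[0,0,-0.25],0,0.65],[[0,0,-0.35],0,0.65],[[0,0,-0.3],0,0.65]])

```text
time_s: 12.2
eef_pos: [0.5743, -0.0046, 0.1381]
tool_rot: [1.0, 0.02, 0.001, 0.0]
contact_force: [-0.5, 0.2, -0.2]
opening: 0.823
grasp_force: 0.0
```

```bash
python3 p.py 437.7 327.5 140 10 437.7 327.5 65 10
```

```text
pos [574.3  -4.6 138.1] th 2.3 tilt 0.07 open 0.823 F [-0.5  0.2 -0.2] grip 0.0 t 12.2 j6 1.32
spin -0.0428 shift [-0.64  -2.923 -0.016] mm 359
spin -0.0 shift [0.    0.    0.625] mm 75
```

carry_out(increments=[[[-0.06,-0.15,0],0,1],[[-0.12,-0.32,0],0,1],[[-0.12,-0.32,0],0,1],[[-0.12,-0.32,0],0,1],[[-0.12,-0.32,0],0,1],[[-0.12,-0.32,0],0,1],[[-0.12,-0.32,0],0,1],[[-0.12,-0.32,0],0,1]])

```text
time_s: 13.0
eef_pos: [0.4533, 0.2792, 0.1353]
tool_rot: [1.0, 0.02, -0.0, 0.0]
contact_force: [-0.3, 0.4, -1.1]
opening: 0.997
grasp_force: 0.0
```

carry_out(increments=[[[-0.1,-0.28,0],0,1],[[-0.027,-0.141,0],0,1],[[0,0,0],0,1],[[0,0,0],0,1]])

```text
time_s: 13.4
eef_pos: [0.4372, 0.3272, 0.1352]
tool_rot: [1.0, 0.02, -0.0, 0.0]
contact_force: [-0.5, 0.8, 0.3]
opening: 1.0
grasp_force: 0.0
```

```bash
python3 p.py 437.7 327.3 66 2.3; python3 look.py m; python3 -c "
from rr import *
W=np.load('top_m.npy')
rect(W,'liner',265,325,160,260,.03,.05)
rect(W,'tips',195,270,190,245,.045,.08)"
```

```text
pos [437.2 327.2 135.2] th 2.34 tilt 0.05 open 1.0 F [-0.5  0.8  0.3] grip 0.0 t 13.4 j6 1.96
spin 0.0002 shift [ 0.004 -0.     0.577] mm 69
liner 876 [574.9 -28.1] [104.1 106.7] 2.1 zmed 0.0375
tips 2120 [568.6 129.7] [ 83.2 122.7] 3.2 zmed 0.054
```

View pics/top_m.png

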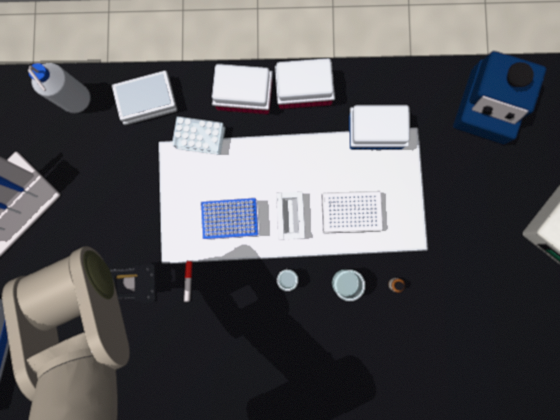

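The liner sits in the base at (290,216), with its rim at 38 mm, so it is seated. The gripper is over the bottle.

carry_out(increments=[[[0.004,0,0.15],0,1],[[0,0,0.2],0,1],[[0,0,0.15],0,1],[[0,0,0.077],0,1],[[0,0,0],0,-1],[[0,0,0],0,-1],[[0,0,0],0,-1],[[0,0,0],0,-1]], squeeze=12)

```text
time_s: 14.3
eef_pos: [0.4385, 0.3276, 0.067]
tool_rot: [1.0, 0.02, 0.001, -0.0]
contact_force: [0.1, 0.9, 0.2]
opening: 0.659
grasp_force: 0.0
```

carry_out(increments=[[[0,0,0],0,-1],[[0,0,0],0,-1],[[0,0,0],0,-1],[[0,0,0],0,-1]])

```text
time_s: 14.7
eef_pos: [0.4381, 0.3275, 0.0663]
tool_rot: [1.0, 0.02, 0.0, -0.0]
contact_force: [-1.0, -0.3, 0.8]
opening: 0.442
grasp_force: 11.0
```

```bash
python3 p.py 437.2 327.2 160 2.3 667.3 -0.7 160 2.3 667.3 -0.7 67 2.3
```

```text
pos [438.1 327.5  66.3] th 2.3 tilt 0.0 open 0.442 F [-1.  -0.3  0.8] grip 11.0 t 14.7 j6 1.96
spin -0.0 shift [-0.008  0.002 -0.781] mm 94
spin -0.0 shift [ 1.806  2.807 -0.   ] mm 401
spin -0.0 shift [0.    0.    0.775] mm 93
```

The opening reads 39 mm against a 31 mm cap. The fingertips are on the bottle's shoulder, so I'll regrip higher.

carry_out(increments=[[[0,0,0],0,0.3],[[0,0,0],0,0.3],[[0,0,-0.05],0,0.3],[[0,0,-0.043],0,-1],[[0,0,0],0,-1],[[0,0,0],0,-1],[[0,0,0],0,-1],[[0,0,0],0,-1]])

```text
time_s: 15.5
eef_pos: [0.4381, 0.3275, 0.0774]
tool_rot: [1.0, 0.02, -0.0, -0.0]
contact_force: [-0.8, 0.8, 2.4]
opening: 0.349
grasp_force: 12.0
```

carry_out(increments=[[[0,0,0],0,-1],[[0,0,0],0,-1]])

```text
time_s: 15.7
eef_pos: [0.4381, 0.3275, 0.0774]
tool_rot: [1.0, 0.02, -0.0, -0.0]
contact_force: [-1.3, -0.1, 1.6]
opening: 0.35
grasp_force: 12.0
```

carry_out(increments=[[[0,0,-0.1],0,-1],[[0,0,-0.25],0,-1],[[0,0,-0.25],0,-1],[[0,0,-0.2],0,-1],[[0,0,0],0,-1],[[0,0,0],0,-1]], squeeze=20)

```text
time_s: 16.3
eef_pos: [0.4379, 0.3273, 0.1731]
tool_rot: [1.0, 0.02, -0.0, 0.0]
contact_force: [0.4, -0.8, -2.0]
opening: 0.347
grasp_force: 20.0
```

```bash
python3 look.py n;python3 p.py 667 -0.7 173 2.3 667 -0.7 78 2.3
```

```text
pos [437.5 327.2 172. ] th 2.29 tilt 0.15 open 0.344 F [-0.3  0.6 -0.9] grip 20.0 t 16.4 j6 1.96
spin -0.0001 shift [ 1.801  2.807 -0.008] mm 400
spin -0.0 shift [0.    0.    0.792] mm 95
```

View pics/side_n.png

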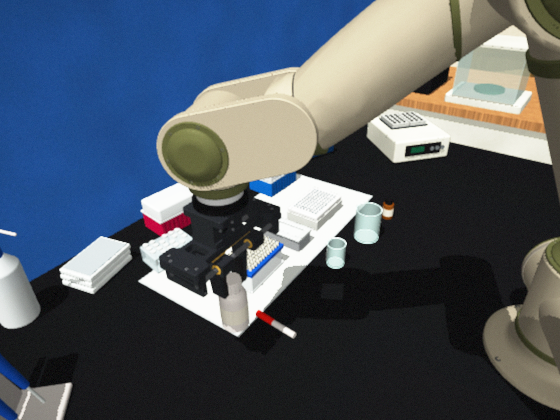

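The bottle hangs upright from the gripper at (233,300), clear of the bench.

carry_out(increments=[[[0.08,0.13,0],0,-1],[[0.17,0.265,0],0,-1],[[0.17,0.265,0],0,-1],[[0.17,0.265,0],0,-1],[[0.17,0.265,0],0,-1],[[0.17,0.265,0],0,-1],[[0.17,0.265,0],0,-1],[[0.17,0.265,0],0,-1]])

```text
time_s: 17.2
eef_pos: [0.6002, 0.0941, 0.1718]
tool_rot: [1.0, 0.02, -0.001, -0.0]
contact_force: [0.5, 0.2, -0.4]
opening: 0.347
grasp_force: 20.0
```

carry_out(increments=[[[0.17,0.265,0],0,-1],[[0.17,0.265,0],0,-1],[[0.13,0.2,0],0,-1],[[0.06,0.092,0],0,-1],[[0,0,0],0,-1],[[0,0,0],0,-1],[[0,0,0],0,-1]])

```text
time_s: 17.9
eef_pos: [0.6668, 0.001, 0.1734]
tool_rot: [1.0, 0.021, -0.0, -0.0]
contact_force: [0.1, 0.7, -1.5]
opening: 0.346
grasp_force: 20.0
```

```bash
python3 p.py 667 -0.7 78 2.3
```

```text
pos [666.8   1.  173.4] th 2.38 tilt 0.04 open 0.346 F [ 0.1  0.7 -1.5] grip 20.0 t 17.9 j6 1.35
spin 0.0005 shift [0.001 0.014 0.795] mm 95
```

carry_out(increments=[[[0,0.012,0.15],0,-1],[[0,0,0.2],0,-1],[[0,0,0.2],0,-1],[[0,0,0.12],0,-1],[[0,0,0.06],0,-1],[[0,0,0.04],0,-1],[[0,0,0],0,-1],[[0,0,0],0,-1]])

```text
time_s: 18.7
eef_pos: [0.6678, -0.0017, 0.0818]
tool_rot: [1.0, 0.02, 0.001, 0.0]
contact_force: [0.5, 0.2, -1.9]
opening: 0.342
grasp_force: 20.0
```

```bash
python3 p.py 667 -0.7 77.8 2.3;python3 look.py o; python3 -c "
from rr import *
W=np.load('top_o.npy')
rect(W,'b',265,325,130,190,.045,.07)"
```

```text
pos [667.8  -1.7  81.8] th 2.31 tilt 0.08 open 0.342 F [ 0.5  0.2 -1.9] grip 20.0 t 18.7 j6 1.35
spin 0.0001 shift [-0.006 -0.009  0.034] mm 4
b 44 [650.8  -1.1] [12.4 39.4] 1.6 zmed 0.0634
```

View pics/side_o.png

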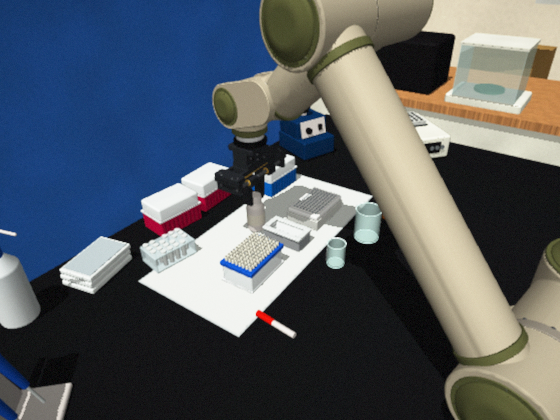

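The bottle is just above the bench at (257,212), right behind the base at (287,233). The measured near edge gives a gap of about 20 mm.

carry_out(increments=[[[0,0,0.015],0,-1],[[0,0,0.012],0,-1],[[0,0,0.008],0,-1],[[0,0,0],0,-1],[[0,0,0],0,-1]])

```text
time_s: 19.3
eef_pos: [0.6677, -0.0019, 0.0774]
tool_rot: [1.0, 0.02, 0.001, 0.0]
contact_force: [-1.3, 0.6, 5.0]
opening: 0.344
grasp_force: 20.0
```

carry_out(increments=[[[0,0,-0.003],0,-1],[[0,0,0],0,0.5],[[0,0,0],0,0.5],[[0,0,0],0,0.5],[[0,0,-0.1],0,0.5],[[0,0,-0.25],0,0.5],[[0,0,-0.3],0,0.5],[[0,0,-0.2],0,1]])

```text
time_s: 20.1
eef_pos: [0.668, -0.002, 0.1827]
tool_rot: [1.0, 0.02, 0.002, 0.0]
contact_force: [0.5, 0.1, -0.7]
opening: 0.815
grasp_force: 0.0
```

```bash
python3 p.py 424.2 -124.4 170 87 424.2 -124.4 170 -87 424.2 -124.4 30 -87
```

```text
pos [668.   -2.  182.7] th 2.3 tilt 0.2 open 0.815 F [ 0.5  0.1 -0.7] grip 0.0 t 20.1 j6 1.35
spin -0.4706 shift [-1.125 -1.975  0.105] mm 273
spin 0.9667 shift [ 0. -0. -0.] mm 0
spin -0.0 shift [ 0.    -0.     1.167] mm 140
```

carry_out(increments=[[[0,0,0],-0.042,1],[[0,0,0],-0.042,1],[[0,0,0],-0.042,1],[[0,0,0],-0.042,1],[[0,0,0],-0.042,1],[[0,0,0],-0.042,1],[[0,0,0],-0.042,1],[[0,0,0],-0.042,1]])

```text
time_s: 20.9
eef_pos: [0.6676, -0.0019, 0.18]
tool_rot: [0.852, 0.523, 0.0, 0.0]
contact_force: [0.2, 0.4, 0.0]
opening: 0.997
grasp_force: 0.0
```

carry_out(increments=[[[0,0,0],-0.042,1],[[0,0,0],-0.042,1],[[0,0,0],-0.042,1],[[0,0,0],-0.042,1],[[0,0,0],0,1]])

```text
time_s: 21.4
eef_pos: [0.6675, -0.0019, 0.1799]
tool_rot: [0.688, 0.726, 0.0, 0.0]
contact_force: [-0.8, 0.7, -0.2]
opening: 1.002
grasp_force: 0.0
```

```bash
python3 p.py 424.2 -124.4 150 93.3 424.2 -124.4 30 93.3
```

```text
pos [667.5  -1.9 179.9] th 93.08 tilt 0.04 open 1.002 F [-0.8  0.7 -0.2] grip 0.0 t 21.4 j6 -0.23
spin -0.0012 shift [-0.902 -2.083  0.249] mm 274
spin -0.0 shift [0. 0. 1.] mm 120
```

carry_out(increments=[[[-0.06,-0.14,0],-0.001,1],[[-0.14,-0.32,0],0,1],[[-0.14,-0.32,0],0,1],[[-0.14,-0.32,0],0,1],[[-0.14,-0.32,0],0,1],[[-0.14,-0.32,0.05],0,1],[[-0.1,-0.23,0.1],0,1],[[-0.042,-0.113,0.099],0,1]])

```text
time_s: 22.2
eef_pos: [0.4222, -0.1246, 0.1497]
tool_rot: [0.689, 0.725, 0.0, 0.001]
contact_force: [0.3, 0.7, 0.1]
opening: 0.998
grasp_force: 0.0
```

carry_out(increments=[[[0,0,0],0,1],[[0,0,0],0,1]])

```text
time_s: 22.4
eef_pos: [0.4246, -0.124, 0.15]
tool_rot: [0.688, 0.726, 0.0, 0.001]
contact_force: [0.7, 0.8, 0.6]
opening: 1.003
grasp_force: 0.0
```

```bash
python3 p.py 424.2 -124.4 30 93.3; python3 look.py q; python3 -c "
from rr import *
W=np.load('top_q.npy')
rect(W,'cap',265,325,120,190,.085,.105)
rect(W,'b',265,325,120,190,.045,.07)
rect(W,'liner',265,315,160,260,.03,.0435)
rect(W,'tips',195,270,190,245,.045,.08)
rect(W,'plate',318,390,180,240,.03,.06)"
```

```text
pos [ 424.6 -124.   150. ] th 93.05 tilt 0.07 open 1.003 F [0.7 0.8 0.6] grip 0.0 t 22.4 j6 -0.61
spin -0.0014 shift [-0.003 -0.004  1.   ] mm 120
cap 176 [666.7  -1.6] [30.9 30.6] 17.0 zmed 0.0951
b 125 [665.7  -1.2] [42.9 43.8] 2.9 zmed 0.0652
liner 809 [591.1  -3.3] [137.9  58. ] 2.5 zmed 0.0377
tips 2119 [568.6 129.5] [ 83.  122.5] 3.3 zmed 0.0538
plate 2287 [ 580.4 -140.6] [ 89.3 129.1] 0.6 zmed 0.0404
```

View pics/top_q.png

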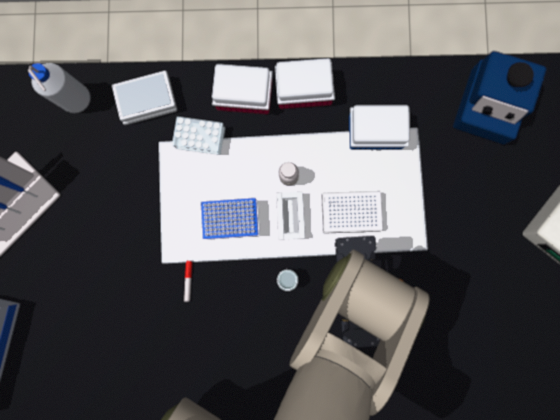

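The bottle stands upright right behind the liner at (289,173). Now the beaker.

carry_out(increments=[[[-0.003,-0.004,0.2],0,1],[[0,0,0.3],0,1],[[0,0,0.25],0,1],[[0,0,0.15],0,1],[[0,0,0.1],0,1],[[0,0,0],0,-1],[[0,0,0],0,-1],[[0,0,0],0,-1]], squeeze=10)

```text
time_s: 23.3
eef_pos: [0.4242, -0.1243, 0.03]
tool_rot: [0.687, 0.727, 0.0, 0.001]
contact_force: [-0.1, -0.6, -0.1]
opening: 0.754
grasp_force: 0.0
```

carry_out(increments=[[[0,0,0],0,-1],[[0,0,0],0,-1],[[0,0,0],0,-1]])

```text
time_s: 23.6
eef_pos: [0.4239, -0.1244, 0.0299]
tool_rot: [0.687, 0.727, 0.0, 0.001]
contact_force: [1.4, 2.3, 5.9]
opening: 0.674
grasp_force: 10.0
```

carry_out(increments=[[[0,0,-0.1],0,-1],[[0,0,-0.2],0,-1],[[0,0,-0.25],0,-1],[[0,0,-0.25],0,-1],[[0,0,-0.1],0,-1],[[0,0,0],0,-1],[[0,0,0],0,-1]], squeeze=14)

```text
time_s: 24.3
eef_pos: [0.4231, -0.1241, 0.1368]
tool_rot: [0.687, 0.727, -0.0, -0.0]
contact_force: [0.6, 0.9, -0.4]
opening: 0.671
grasp_force: 14.0
```

```bash
python3 p.py 562.5 240.3 138 93.3  562.5 240.3 30 93.3
```

```text
pos [ 423.1 -124.1  136.8] th 93.19 tilt 0.03 open 0.671 F [ 0.6  0.9 -0.4] grip 14.0 t 24.3 j6 -0.61
spin -0.0006 shift [ 2.964  1.334 -0.01 ] mm 390
spin -0.0 shift [0.  0.  0.9] mm 108
```

carry_out(increments=[[[0.1,0.045,0],0,-1],[[0.2,0.09,0],0,-1],[[0.28,0.126,0],0,-1],[[0.28,0.126,0],0,-1],[[0.28,0.126,0],0,-1],[[0.28,0.126,0],0,-1],[[0.28,0.126,0],0,-1],[[0.28,0.126,0],0,-1]])

```text
time_s: 25.1
eef_pos: [0.5168, 0.1205, 0.1357]
tool_rot: [0.687, 0.727, -0.001, -0.001]
contact_force: [0.1, -0.2, -2.0]
opening: 0.673
grasp_force: 14.0
```

carry_out(increments=[[[0.28,0.126,0],0,-1],[[0.28,0.126,0],0,-1],[[0.2,0.09,0],0,-1],[[0.14,0.063,0],0,-1],[[0.084,0.038,0],0,-1],[[0,0,0],0,-1],[[0,0,0],0,-1],[[0,0,0],0,-1]])

```text
time_s: 25.9
eef_pos: [0.5633, 0.2389, 0.137]
tool_rot: [0.687, 0.726, -0.0, -0.0]
contact_force: [-1.3, -0.2, -0.8]
opening: 0.67
grasp_force: 14.0
```

```bash
python3 p.py 562.5 240.3 30 93.3;python3 look.py r
```

```text
pos [563.3 238.9 137. ] th 93.14 tilt 0.04 open 0.67 F [-1.3 -0.2 -0.8] grip 14.0 t 25.9 j6 0.15
spin -0.0009 shift [ 0.012 -0.006  0.892] mm 107
```

View pics/side_r.png

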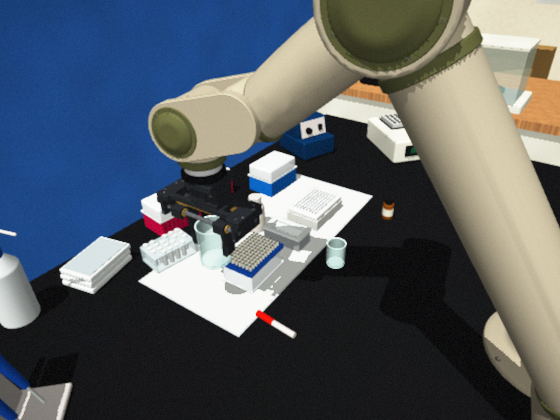

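The beaker hangs upright at (208,243), on the tip box's outer side. I'm lowering it.

carry_out(increments=[[[0.01,-0.003,0.15],-0.001,-1],[[0,0,0.25],0,-1],[[0,0,0.2],0,-1],[[0,0,0.13],0,-1],[[0,0,0.07],0,-1],[[0,0,0.05],0,-1],[[0,0,0],0,-1],[[0,0,0],0,-1]])

```text
time_s: 26.8
eef_pos: [0.5634, 0.241, 0.036]
tool_rot: [0.686, 0.728, 0.001, 0.0]
contact_force: [0.8, 0.5, 0.8]
opening: 0.675
grasp_force: 14.0
```

```bash
python3 p.py 562.5 240.3 30 93.3
```

```text
pos [563.4 241.   36. ] th 93.37 tilt 0.07 open 0.675 F [0.8 0.5 0.8] grip 14.0 t 26.8 j6 0.15
spin 0.0004 shift [-0.005 -0.008  0.05 ] mm 6
```

carry_out(increments=[[[-0.005,-0.006,0.015],0,-1],[[0,0,0.015],0,-1],[[0,0,0.01],0,-1],[[0,0,0.008],0,-1],[[0,0,0.003],0,-1],[[0,0,0],0,-1]])

```text
time_s: 27.4
eef_pos: [0.5624, 0.2404, 0.03]
tool_rot: [0.686, 0.728, 0.0, 0.0]
contact_force: [-3.1, -1.3, 5.9]
opening: 0.673
grasp_force: 14.0
```

In contact, so I'll release and rise.

carry_out(increments=[[[0,0,0],0,1],[[0,0,0],0,1],[[0,0,0],0,1],[[0,0,0],0,1],[[0,0,-0.1],0,1],[[0,0,-0.25],0,1],[[0,0,-0.3],0,1],[[0,0,-0.35],0,1]])

```text
time_s: 28.2
eef_pos: [0.5619, 0.2402, 0.1506]
tool_rot: [0.686, 0.728, -0.001, -0.0]
contact_force: [0.7, -1.2, 0.4]
opening: 1.001
grasp_force: 0.0
```

carry_out(increments=[[[0,0,-0.3],0,1],[[0,-0.2,-0.2],0,1],[[0,-0.35,0],0,1],[[0,-0.35,0],0,1],[[0,-0.35,0],0,1],[[0,-0.35,0],0,1],[[0,-0.1,0],0,1],[[0,0,0],0,1]])

```text
time_s: 29.0
eef_pos: [0.3579, 0.2284, 0.2102]
tool_rot: [0.686, 0.728, 0.001, 0.0]
contact_force: [0.3, 0.2, -0.3]
opening: 0.998
grasp_force: 0.0
```

```bash
python3 look.py z; python3 -c "
from rr import *
W=np.load('top_z.npy')
rect(W,'cap',265,325,120,190,.085,.105)
rect(W,'beakrim',145,210,180,250,.07,.09)
rect(W,'liner',265,315,185,260,.03,.0435)
rect(W,'tips',200,270,190,245,.045,.07)
rect(W,'plate',318,390,180,240,.03,.06)
rect(W,'cup',272,303,262,296,.03,.1)"; python3 p.py
```

```text
cap 181 [666.8  -1.6] [31.3 30.5] 16.9 zmed 0.0946
beakrim 210 [562.9 239.8] [60.1 60.9] 3.2 zmed 0.0803
liner 795 [574.2  -3.9] [103.9  58.1] 2.2 zmed 0.0376
tips 2114 [568.7 129.5] [ 83.4 122. ] 3.4 zmed 0.0538
plate 2272 [ 580.8 -140.3] [ 88.2 129.9] 1.2 zmed 0.0404
cup 135 [434.9   4.7] [40.6 41.7] 89.2 zmed 0.0561
pos [360.  228.5 209.7] th 93.36 tilt 0.11 open 0.999 F [-0.3  0.8  0.1] grip 0.0 t 29.1 j6 0.23
```

View pics/top_z.png

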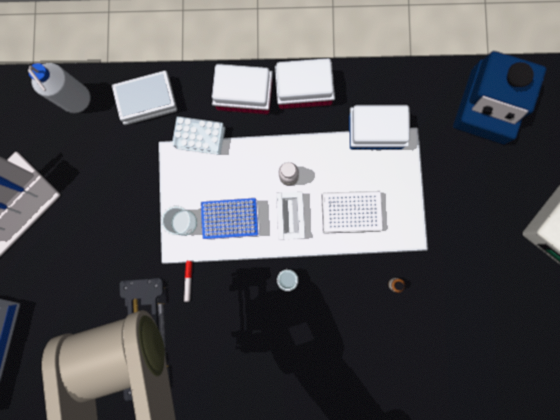

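View pics/side_z.png

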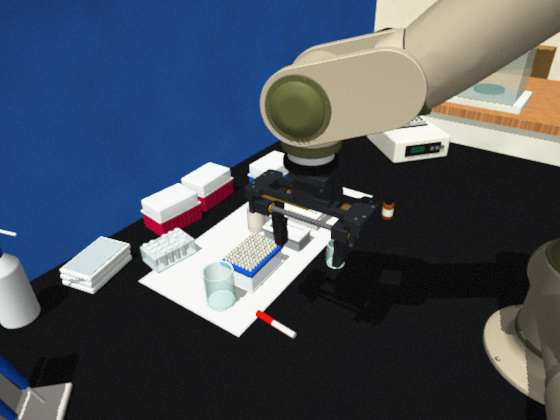

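Both views show the row as asked: the beaker at (180,221) beside the box, the seated liner at (290,216) and the bottle at (289,173). All stand upright, the bystanders are unmoved, and the gripper is clear of everything.

```bash
python3 -c "
from bench import manip
print(manip.sign_off())"
```

```text
the job is handed in; nothing more can be done
None
```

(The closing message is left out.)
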